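# Cull the misshapen tubes, then feed the labeller

### The job

Of the six tubes lying on the labeller's tilting infeed tray, take out the one that is too short and the one that is bent and put both in the salmon pink reject tray, leaving the four sound ones on the infeed tray. Then lift the infeed tray by its black handle so that the four sound tubes roll into the hopper, and lower it back down flat without letting it drop. Keep the odd tubes out of the hopper, and leave everything else on the table where it is.

Things in the scene. Friction and masses are not known exactly. Their poses are not given: they have to be found in the camera images.
- tube_a: sound straight white tube, orange hexagonal cap, white hexagonal foot, 110 mm long; body diameter 24 mm, cap (22 mm long) and foot (12 mm) 29 mm across flats, on which it lies. Origin: on the underside below mid-length, 14.5 mm below the tube's axis; y runs along the tube to the cap, z up at the start. 45 g
- tube_b: sound straight white tube, orange hexagonal cap, white hexagonal foot, 110 mm long; body diameter 24 mm, cap (22 mm long) and foot (12 mm) 29 mm across flats, on which it lies. Origin: on the underside below mid-length, 14.5 mm below the tube's axis; y runs along the tube to the cap, z up at the start. 45 g
- tube_c: sound straight white tube, orange hexagonal cap, white hexagonal foot, 110 mm long; body diameter 24 mm, cap (22 mm long) and foot (12 mm) 29 mm across flats, on which it lies. Origin: on the underside below mid-length, 14.5 mm below the tube's axis; y runs along the tube to the cap, z up at the start. 45 g
- tube_d: sound straight white tube, orange hexagonal cap, white hexagonal foot, 110 mm long; body diameter 24 mm, cap (22 mm long) and foot (12 mm) 29 mm across flats, on which it lies. Origin: on the underside below mid-length, 14.5 mm below the tube's axis; y runs along the tube to the cap, z up at the start. 45 g
- short_tube: odd tube, too short: white tube, orange hexagonal cap, white hexagonal foot, straight, only 75 mm long; body diameter 24 mm, cap (22 mm long) and foot (12 mm) 29 mm across flats, on which it lies. Origin: on the underside below mid-length, 14.5 mm below the tube's axis; y runs along the tube to the cap, z up at the start. 45 g
- bent_tube: odd tube, bent 30 degrees at mid-length: white tube, orange hexagonal cap, white hexagonal foot, 110 mm along its axis; body diameter 24 mm, cap (22 mm long) and foot (12 mm) 29 mm across flats, on which it lies. Origin: on the underside below mid-length, 14.5 mm below the tube's axis; y runs along the tube to the cap, z up at the start. 45 g. Kink 7 mm to +x of the origin, both ends 7 mm to -x
- reject_tray: salmon pink open reject tray, empty, loose; 220 mm along its x, 160 mm along its y, 45 mm high, walls and floor 5 mm. Stands left or right of the labeller. Origin: centre of its underside
- green_tray: mint green open tray with two white packs in it (not for tubes; leave it alone), loose; 220 mm along its x, 160 mm along its y, 45 mm high, walls and floor 5 mm. Stands left or right of the labeller. Origin: centre of its underside
- labeller: fixed tube labeller. Origin: on the table below the infeed tray's hinge; x away from the robot into the hopper, y along the hinge. The tubes lie along y on the infeed tray, any order, 3 rows (56 mm apart) by 2 columns (144 mm apart); its floor is 100 mm above the table, x -185 to 0, y -155 to 155 mm; walls on three sides stand 20 mm above the floor, hopper side open
- infeed (a joint): tilt of the infeed tray in rad: 0 lying flat, growing as the handle side is lifted, stop at 1.15; not braked, it falls back when let go. Tray weighs 0.7 kg; the tubes roll off into the hopper by about 0.9 rad
- infeed_handle (a point): middle of the black handle bar of the infeed tray, a round bar of 10 mm diameter and 150 mm long, parallel to the hinge, 42 mm clear of the tray's wall on the robot's side; when flat 109 mm above the table and 235 mm from the hinge. Its x axis points from handle to hinge along the tray
- infeed_hinge (a point): middle of the hinge line of the infeed tray, along the labeller's y, 97 mm above the table
- hopper_in (a point): centre of the hopper's inner floor, 30 mm above the table; inside 161 mm in x by 334 mm in y; hopper rim 130 to 150 mm above the table (88 mm on the tray side); axes as the labeller
- pump_bottle: clear pump bottle with pink band, 84 mm diameter, 210 mm high; bystander; origin at centre of underside
- steel_dish: steel dish 100 x 150 x 22 mm with forceps in it; bystander; origin at centre of underside
- vial_jar: amber jar, 52 mm diameter, 75 mm high; bystander; origin at centre of underside
- spray_can: green can, 56 mm diameter, 150 mm high; bystander; origin at centre of underside
Mind the look-alikes: they are no part of the job. What is shaped like the bent_tube but blue or green is not meant. Leave any brown look-alike of the short_tube alone.

How it is judged:
On the way, in this order (a step that is already met when the one before it is completed fails the run):
1. the short and the bent tube are in the reject tray, the four sound tubes still on the flat infeed tray (x of short_tube in the frame of reject_tray between -0.11 and 0.11 m and y of short_tube in the frame of reject_tray between -0.08 and 0.08 m and z of short_tube in the frame of reject_tray between -0.005 and 0.06 m and x of bent_tube in the frame of reject_tray between -0.11 and 0.11 m and y of bent_tube in the frame of reject_tray between -0.08 and 0.08 m and z of bent_tube in the frame of reject_tray between -0.005 and 0.06 m and x of tube_a in the frame of labeller between -0.19 and 0.005 m and y of tube_a in the frame of labeller between -0.16 and 0.16 m and z of tube_a in the frame of labeller between 0.085 and 0.14 m and x of tube_b in the frame of labeller between -0.19 and 0.005 m and y of tube_b in the frame of labeller between -0.16 and 0.16 m and z of tube_b in the frame of labeller between 0.085 and 0.14 m and x of tube_c in the frame of labeller between -0.19 and 0.005 m and y of tube_c in the frame of labeller between -0.16 and 0.16 m and z of tube_c in the frame of labeller between 0.085 and 0.14 m and x of tube_d in the frame of labeller between -0.19 and 0.005 m and y of tube_d in the frame of labeller between -0.16 and 0.16 m and z of tube_d in the frame of labeller between 0.085 and 0.14 m and value of joint infeed below 0.1 rad), for 0.2 s.
2. the infeed tray is tipped and the four sound tubes are in the hopper (value of joint infeed above 0.4 rad and x of tube_a in the frame of hopper_in between -0.087 and 0.09 m and y of tube_a in the frame of hopper_in between -0.175 and 0.175 m and z of tube_a in the frame of hopper_in between -0.01 and 0.08 m and x of tube_b in the frame of hopper_in between -0.087 and 0.09 m and y of tube_b in the frame of hopper_in between -0.175 and 0.175 m and z of tube_b in the frame of hopper_in between -0.01 and 0.08 m and x of tube_c in the frame of hopper_in between -0.087 and 0.09 m and y of tube_c in the frame of hopper_in between -0.175 and 0.175 m and z of tube_c in the frame of hopper_in between -0.01 and 0.08 m and x of tube_d in the frame of hopper_in between -0.087 and 0.09 m and y of tube_d in the frame of hopper_in between -0.175 and 0.175 m and z of tube_d in the frame of hopper_in between -0.01 and 0.08 m), for 0.1 s.
At the end, for the whole second after the job is handed in: The short and the bent tube lie in the upright reject tray, the four sound tubes lie in the hopper, all at rest (under 30 mm/s), and the infeed tray is back down flat (within 0.06 rad) (x of short_tube in the frame of reject_tray between -0.11 and 0.11 m and y of short_tube in the frame of reject_tray between -0.08 and 0.08 m and z of short_tube in the frame of reject_tray between -0.005 and 0.06 m and linear speed of each of short_tube, bent_tube, tube_a, tube_b, tube_c, tube_d below 0.03 m/s and x of bent_tube in the frame of reject_tray between -0.11 and 0.11 m and y of bent_tube in the frame of reject_tray between -0.08 and 0.08 m and z of bent_tube in the frame of reject_tray between -0.005 and 0.06 m and x of tube_a in the frame of hopper_in between -0.087 and 0.09 m and y of tube_a in the frame of hopper_in between -0.175 and 0.175 m and z of tube_a in the frame of hopper_in between -0.01 and 0.08 m and x of tube_b in the frame of hopper_in between -0.087 and 0.09 m and y of tube_b in the frame of hopper_in between -0.175 and 0.175 m and z of tube_b in the frame of hopper_in between -0.01 and 0.08 m and x of tube_c in the frame of hopper_in between -0.087 and 0.09 m and y of tube_c in the frame of hopper_in between -0.175 and 0.175 m and z of tube_c in the frame of hopper_in between -0.01 and 0.08 m and x of tube_d in the frame of hopper_in between -0.087 and 0.09 m and y of tube_d in the frame of hopper_in between -0.175 and 0.175 m and z of tube_d in the frame of hopper_in between -0.01 and 0.08 m and value of joint infeed below 0.06 rad and angle between reject_tray's own z axis and vertical below 0.15 rad); the robot touches nothing.
It fails at once if an odd tube gets into the hopper ((x of short_tube in the frame of hopper_in between -0.087 and 0.09 m and y of short_tube in the frame of hopper_in between -0.175 and 0.175 m and z of short_tube in the frame of hopper_in between -0.01 and 0.08 m) or (x of bent_tube in the frame of hopper_in between -0.087 and 0.09 m and y of bent_tube in the frame of hopper_in between -0.175 and 0.175 m and z of bent_tube in the frame of hopper_in between -0.01 and 0.08 m)).
It fails at once if the infeed tray is let drop or slammed (falls faster than 3 rad/s) (velocity of joint infeed below -3 rad/s).
It fails at once if a bystander (green tray, pump bottle, steel dish, amber jar, green can) is shifted by more than 40 mm or tipped over (distance of any of green_tray, pump_bottle, steel_dish, vial_jar, spray_can from where it was at the start of the episode above 0.04 m or angle between any of green_tray, pump_bottle, steel_dish, vial_jar, spray_can's own z axis and vertical above 0.4 rad).
It also fails if it takes over 72 s, if anything falls off the work surface, if the arm or the gripper's body presses on something with over 40 N, if the wrist force passes 120 N, or if a joint passes its speed limit or range.

### The arm

A 7-joint arm with a two-finger parallel gripper is mounted at the origin on the work surface. World frame = base frame: x ahead of the robot, y to its left, z up, the work surface at z = 0. Lengths are in m, angles in rad, forces in N, time in s.
With the tool pointing down it reaches from about 0.4 to 0.85 m from the base axis. Payload 4.5 kg.
Tool frame: the origin (TCP) lies midway between the tips of the shut fingers; the grasp point (between the pads) lies 19 mm behind it; z points along the fingers, y is the line along which they close (so a half turn about z gives the same grasp; the last joint's range is limited). The gripper opens to 88 mm and grips with 3 to 60 N. Pads are 18 mm wide; open, the fingers measure 123 mm over their backs; the gripper's body (75 mm by 187 mm) begins 45 mm behind the grasp point.
Start: joints at [-1.134, 0.689, -0.195, 1.565, 0.157, 0.902, -0.215], TCP at [0.245, 0.575, 0.239] pointing down, gripper open.
Joint ranges: [-3.01, 3.01], [-0.46, 2.08], [-1.47, 1.51], [0.13, 2.56], [-1, 4.14], [0.04, 2.09], [-2.66, 2.66]. Speed limits (rad/s): [2.57, 2.57, 3.14, 3.14, 3.14, 3.14, 3.14].

### API

Orientations are given as a unit quaternion [x, y, z, w].
In Python, from plant import sensors, eyes, finish_job gives the robot as it stands.
- The arm moves only by the tool send_rows, never from a script. Its argument "rows" is text: rows parted by semicolons, each of 4 numbers parted by spaces: the shift along the tool's x, y, z normalised to -1 to 1, where 1 is 30 cm, then the turn about the tool's z normalised to -1 to 1, where 1 is 2 pi rad. A call has 1 to 10 rows; each row is the pose to reach, as a shift and turn from the pose commanded when the call began, along the tool's axes at that moment, turning the shorter way round; what a row does not reach only later rows make up. A row lasts 1/12 s, in which the tool goes at most 41.7 mm and 7.16 degrees, less where a joint would pass 70% of its speed; a pose out of reach is approached as far as the arm can. A call with a number of a shift or a turn outside -1 to 1 is refused whole. A call with a gripper value outside its range is refused whole. "jaw" is the closure, from -1 (fully open) to 1 (shut), set as the call begins (left out, the last holds). The fingers move at their own pace and stop on an object; "force" is the grip in N (left out, the last holds). Time passes only in rows, so rows that repeat a pose let the fingers close. It gives the time, the measured TCP pose, the force, the opening and the grip force at its end, in the units of the state.
- sensors.get_state(): the state, without advancing time (a new reading comes with each control period).
- eyes.snapshot(name): name is "side" or "top"; returns (picture, depth): 480x640x3 uint8, red, green, blue; 480x640 float32, m along the optical axis (not along the pixel's ray), 0 where there is no reading.
- eyes.calibration(name): a dict with "fov_y" (degrees; the focal length in pixels is half the picture's height over the tangent of half this angle, whatever the lens; pixels are square), "cx", "cy" (the principal point, pixels), "dist_coeffs" ([k1, k2, p1, p2, k3] as OpenCV has them; the pictures are not rectified), "world_from_camera" (4x4, takes a point from camera to world coordinates). Camera axes: x right, y down, z forward; pixel columns grow to the right and rows downward; lengths in m; the calibration is good to about 2 mm. A picture is of the moment at which its call begins. calibration takes no time and is no camera call.
- finish_job(): hands the job in; it is judged then, once.
The state is a dict: "clock": time; "q": joint angles; "qd": joint speeds; "joint_torque": joint torques, N m; "tool_pos": TCP position; "eef_rot": TCP orientation; "contact_force": force on the tool from outside, world axes, zero at the start; "moment": the same for the moment, N m; "opening": opening from 0.0 (shut) to 1.0 (fully open); "finger_force": force on a finger pad.
Only numpy, scipy, OpenCV 4.12 (cv2) and the standard library are available. Lean on these libraries where they do the work, as an engineer would, in place of code of your own. Each camera call takes 0.05 s, during which the arm holds its last target. There are 200 camera calls.

## Working session

There is one attempt and no reset: what is moved stays moved. The work goes in short steps, Python scripts to look and compute and a tool call to move; the robot and the scene stay as the last step left them, time stands still between calls to the robot, and variables do not carry over. Pictures are saved under pics/ and viewed, at most 10 in all, crops included, and the job is handed in when it is done.

Besides the shell and the picture viewer there is one more tool, called after "Call:" as name(argument=value, ...), one argument or row to a line, values as JSON. send_rows: Moves the arm, as the interface text tells. Scaled input: -1 to 1 covers 30 cm each way for a shift and 2 pi rad each way for a turn. Its arguments: {"type":"object","properties":{"rows":{"type":"string"},"jaw":{"type":"number"},"force":{"type":"number"}},"required":["rows"]}

```bash
mkdir -p pics
cat > h.py <<'E'
import numpy as np, cv2
from plant import sensors, eyes, finish_job
def snap(n,f=None):
    p,d=eyes.snapshot(n)
    if f: cv2.imwrite('pics/'+f,p[:,:,::-1])
    return p,d
def cloud(n,d):
    c=eyes.calibration(n); f=240/np.tan(np.radians(c['fov_y'])/2)
    K=np.array([[f,0,c['cx']],[0,f,c['cy']],[0,0,1]])
    u,v=np.meshgrid(np.arange(640.),np.arange(480.))
    r=cv2.undistortPoints(np.stack([u,v],-1).reshape(-1,1,2),K,np.array(c['dist_coeffs'],float)).reshape(480,640,2)
    P=np.concatenate([r,np.ones((480,640,1))],-1)*d[...,None]
    T=np.array(c['world_from_camera']); W=P@T[:3,:3].T+T[:3,3]
    W[d==0]=np.nan
    return W
E
python3 - <<'E'
from h import *
s=sensors.get_state(); print(s['clock'],s['tool_pos'],s['eef_rot'],s['opening'])
for n in ('top','side'):
    p,d=snap(n,n+'0.png'); np.save(n+'0.npy',cloud(n,d)); np.save(n+'0rgb.npy',p)
    print(eyes.calibration(n)['world_from_camera'])
E
```

```text
0.0 [0.24480265 0.57438501 0.23792539] [ 2.00015248e-01  9.79792370e-01 -8.94256506e-04 -1.09417715e-04] 1.0011531545341072
[[-2.37887486e-02 -9.91887007e-01  1.24876986e-01  3.37842819e-01]
 [-9.99716946e-01  2.36464406e-02 -2.62192397e-03  1.00652424e-02]
 [-3.52243914e-04 -1.24904011e-01 -9.92168768e-01  1.47573997e+00]
 [ 0.00000000e+00  0.00000000e+00  0.00000000e+00  1.00000000e+00]]
[[ 0.83467968 -0.41660312  0.3602106   0.16186143]
 [-0.55072644 -0.62758465  0.55030709 -0.55858858]
 [-0.00319701 -0.65770765 -0.7532665   0.82916098]
 [ 0.          0.          0.          1.        ]]
```

View pics/top0.png

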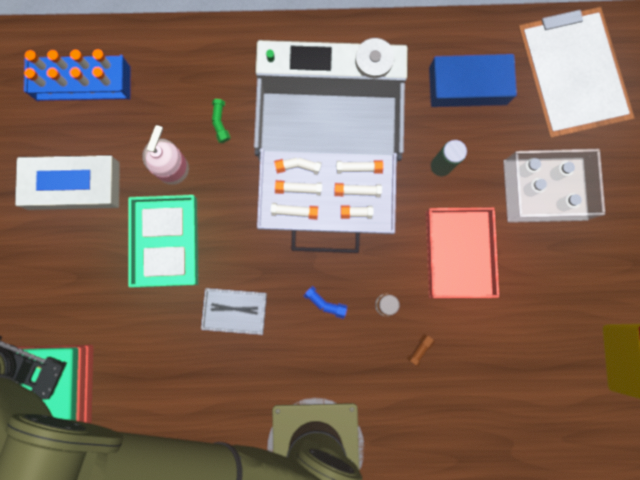

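View pics/side0.png

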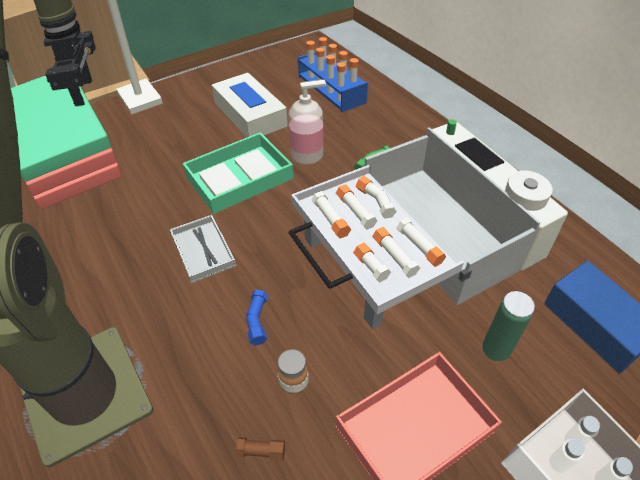

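Candidates in the top view: the white bent tube is at (298,165). Its look-alikes are green at (220,120) and blue at (326,303). The white short tube is at (357,212), with a brown look-alike at (422,350). The sound tubes are at (359,167), (298,187), (358,190) and (294,212). The reject tray is the salmon one at (463,252). I choose the white bent tube and the white short tube on the infeed, and will check them in one crop.

```bash
cat > m.py <<'E'
from h import *
p=np.load('top0rgb.npy').astype(int);W=np.load('top0.npy')
cv2.imwrite('pics/crop.png',cv2.resize(p[145:260,250:410].astype(np.uint8)[:,:,::-1],None,fx=4.5,fy=4.5,interpolation=cv2.INTER_CUBIC))
def at(n,u,v,r=1): print(n,(u,v),np.nanmedian(W[v-r:v+r+1,u-r:u+r+1].reshape(-1,3),0).round(4))
for a in [('infeedfloor',328,200),('floor2',328,170),('hinge',330,152),('handle',325,250),('hL',294,240),('hR',357,240),('hopper',330,125),('rimL',258,110),('rimR',403,110),('rejfloor',463,252),('can',455,152),('jar',388,305)]: at(*a)
hsv=cv2.cvtColor(p.astype(np.uint8),cv2.COLOR_RGB2HSV)
# tubes: points well above tray floor
m=(W[...,2]>.108)&(W[...,2]<.145); R=np.zeros(m.shape,bool);R[154:222,266:390]=1; m&=R
n,l,st,ce=cv2.connectedComponentsWithStats(m.astype(np.uint8))
for i in range(1,n):
    if st[i,4]<60: continue
    P=W[l==i]; r=cv2.minAreaRect((P[:,:2]*1000).astype(np.float32)); org=(l==i)&(hsv[...,1]>150)
    print(ce[i].round(),st[i,4],'c',np.round(r[0]),'size',np.round(r[1]),round(r[2],1),'zmax',np.percentile(P[:,2],95).round(4),'med',np.median(P[:,:2],0).round(4),'cap',W[org].mean(0).round(4) if org.any() else None)
# black handle
m=(p.max(2)<60)&(W[...,2]>.09)&(W[...,2]<.13);m[:225]=0;m[260:]=0;m[:,:280]=0;m[:,370:]=0
P=W[m];print('handle n',len(P),np.percentile(P,[2,50,98],axis=0).round(4)); 
r=cv2.minAreaRect((P[:,:2]*1000).astype(np.float32));print(r)
# reject tray rim
sal=(hsv[...,0]<10)&(hsv[...,1]>80)&(hsv[...,2]>120)
sal[:200]=0;sal[310:]=0;sal[:,:420]=0;sal[:,510:]=0
P=W[sal&(W[...,2]>.035)&(W[...,2]<.06)];print('rej',len(P),cv2.minAreaRect((P[:,:2]*1000).astype(np.float32)),np.median(P[:,2]))
# tray walls
m=(W[...,2]>.112)&(W[...,2]<.13);m[:150]=0;m[236:]=0;m[:,:254]=0;m[:,402:]=0
P=W[m];print('infeed walls',cv2.minAreaRect((P[:,:2]*1000).astype(np.float32)))
E
python3 m.py
```

```text
infeedfloor (328, 200) [ 0.591  -0.0459  0.1007]
floor2 (328, 170) [ 0.664  -0.048   0.0986]
hinge (330, 152) [ 0.712  -0.0546  0.0881]
handle (325, 250) [ 0.4705 -0.0351  0.1128]
hL (294, 240) [0.4979 0.0368 0.113 ]
hR (357, 240) [ 0.492  -0.1105  0.1145]
hopper (330, 125) [ 0.7979 -0.0591  0.0306]
rimL (258, 110) [0.807  0.1154 0.1286]
rimR (403, 110) [ 0.8002 -0.2287  0.1275]
rejfloor (463, 252) [ 0.4676 -0.385   0.0055]
can (455, 152) [ 0.6877 -0.3405  0.1503]
jar (388, 305) [ 0.3397 -0.1819  0.0755]
[296. 165.] 522 c [673.  26.] size [114.  40.] 86.7 zmax 0.1318 med [0.6729 0.0279] cap [0.6709 0.0677 0.1272]
[359. 166.] 525 c [ 667. -120.] size [110.  33.] 89.1 zmax 0.1316 med [ 0.6644 -0.1225] cap [ 0.6643 -0.1646  0.1273]
[297. 187.] 531 c [620.  26.] size [110.  32.] 86.0 zmax 0.1309 med [0.6184 0.0291] cap [0.6214 0.069  0.1265]
[357. 189.] 534 c [ 612. -114.] size [110.  33.] 86.4 zmax 0.1311 med [ 0.6095 -0.1127] cap [ 0.6116 -0.0707  0.1271]
[295. 210.] 537 c [566.  35.] size [110.  33.] 83.6 zmax 0.1309 med [0.5639 0.0329] cap [ 0.5585 -0.0091  0.1274]
[356. 211.] 390 c [ 559. -109.] size [75. 32.] 88.3 zmax 0.1321 med [ 0.5575 -0.1074] cap [ 0.5572 -0.0836  0.1267]
handle n 8 [[ 0.4693 -0.0627  0.1102]
 [ 0.4718 -0.0246  0.1126]
 [ 0.4743  0.0253  0.1176]]
((471.9482727050781, -18.747879028320312), (88.72351837158203, 1.0169072151184082), 86.94645690917969)
rej 818 ((464.6227111816406, -374.816162109375), (163.3647003173828, 221.47181701660156), 89.35342407226562) 0.04385299539679488
infeed walls ((606.7637329101562, -44.26324462890625), (348.6018371582031, 203.3021697998047), 88.52127838134766)
```

View pics/crop.png

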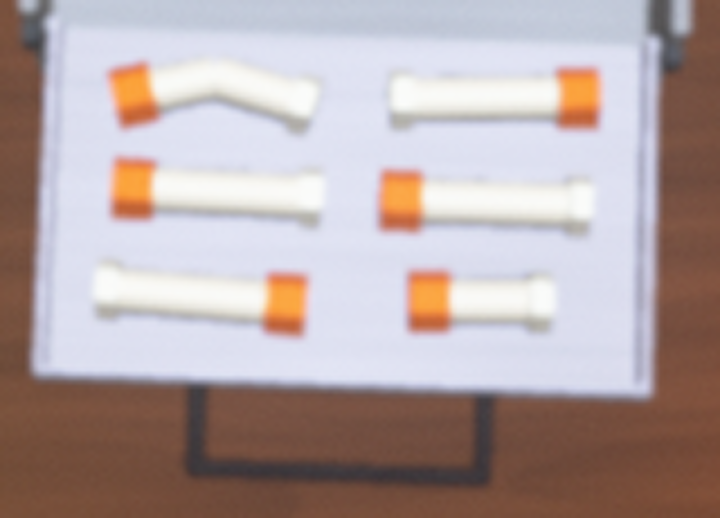

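The crop confirms the choice: the bent tube is upper left, with its kink at crop pixel (215,70), and the short tube is lower right at (480,300). Their sizes and heights match the description. Next I refine the kink position and work out the first move.

```bash
cat > to.py <<'E'
import sys
from h import *
x,y,z,hd=map(float,sys.argv[1:5])
s=sensors.get_state(); p=np.array(s['tool_pos'])
from scipy.spatial.transform import Rotation as R
M=R.from_quat(s['eef_rot']).as_matrix()
h=np.degrees(np.arctan2(M[1,1],M[0,1])); t=-(hd-h); t=(t+180)%360-180
d=M.T@(np.array([x,y,z])-p)
print('t',s['clock'],'pos',p.round(4),'head',round(h,2),'F',np.round(s['contact_force'],1),'q7',round(s['q'][6],2),'norm',(d/.3).round(4),'turn',round(t/360,4),'deg',round(t,1),'minrows',np.ceil(max(np.linalg.norm(d)/.0417,abs(t)/7.16)))
E
python3 to.py .559 -.109 .24 88.3
python3 - <<'E'
from h import *
W=np.load('top0.npy')
m=(W[...,2]>.108)&(W[...,2]<.145);m[:154]=0;m[177:]=0;m[:,:270]=0;m[:,326:]=0
P=W[m]
for y in np.arange(-.03,.09,.01):
    q=P[abs(P[:,1]-y)<.004]
    if len(q): print(round(y,3),q[:,0].min().round(4),q[:,0].max().round(4),q[q[:,2].argmax(),0].round(4),q[q[:,2]>q[:,2].max()-.002,0].mean().round(4))
E
```

```text
t 0.1 pos [0.2448 0.5744 0.238 ] head 66.92 F [ 0.9 -0.  -1. ] q7 -0.22 norm [-1.8563 -1.6854 -0.0036] turn -0.0594 deg -21.4 minrows 19.0
-0.03 0.672 0.6798 0.6723 0.6723
-0.02 0.6505 0.6835 0.659 0.6645
-0.01 0.6518 0.6818 0.6748 0.6683
0.0 0.6611 0.6853 0.67 0.6758
0.01 0.6645 0.6905 0.6696 0.6734
0.02 0.6671 0.6915 0.6821 0.6774
0.03 0.6695 0.6933 0.6776 0.6776
0.04 0.6641 0.6903 0.6831 0.6766
0.05 0.6636 0.6891 0.6753 0.6753
0.06 0.6599 0.6927 0.6719 0.6719
0.07 0.6574 0.6904 0.6803 0.6776
0.08 0.6561 0.687 0.6736 0.677
```

Call:
send_rows(
  rows="-0.62 -0.56 0 0;-0.62 -0.56 0 0;-0.62 -0.56 0 0;-0.62 -0.56 0 0;-0.62 -0.56 0 0;-0.62 -0.56 0 0;-0.62 -0.56 0 0;-0.62 -0.56 0 0;-0.62 -0.56 0 0",
  jaw=-1,
  force=20,
)

```text
clock: 0.85
tool_pos: [0.3501, 0.3481, 0.2388]
eef_rot: [0.2, 0.98, 0.0, -0.0]
contact_force: [0.3, -0.0, 0.6]
opening: 1.001
finger_force: 0.0
```

Call:
send_rows(
  rows="-0.62 -0.56 0 0;-0.62 -0.56 0 0;-0.62 -0.56 0 0;-0.62 -0.56 0 0;-0.62 -0.56 0 0;-0.62 -0.56 0 0;-0.62 -0.56 0 0;-0.62 -0.56 0 0;-0.62 -0.56 0 0",
)

```text
clock: 1.6
tool_pos: [0.4554, 0.1222, 0.2386]
eef_rot: [0.199, 0.98, 0.001, -0.0]
contact_force: [-0.5, 0.1, -0.0]
opening: 1.0
finger_force: 0.0
```

Call:
send_rows(
  rows="-0.62 -0.56 0 -0.0594;-0.62 -0.56 0 -0.0594;-0.62 -0.56 0 -0.0594;-0.62 -0.56 0 -0.0594;-0.62 -0.56 0 -0.0594;-0.62 -0.56 0 -0.0594;-0.62 -0.56 0 -0.0594;-0.62 -0.56 0 -0.0594;-0.62 -0.56 0 -0.0594;-0.62 -0.56 0 -0.0594",
)

```text
clock: 2.43
tool_pos: [0.5607, -0.1034, 0.2388]
eef_rot: [0.012, 1.0, 0.001, -0.0]
contact_force: [-0.3, -0.3, 0.9]
opening: 0.997
finger_force: 0.0
```

```bash
python3 to.py .559 -.109 .106 88.3
```

```text
t 2.4333 pos [ 0.5607 -0.1034  0.2388] head 88.63 F [-0.3 -0.3  0.9] q7 1.35 norm [ 0.0052 -0.0195  0.4426] turn 0.0009 deg 0.3 minrows 4.0
```

Call:
send_rows(
  rows="0.005 -0.0195 0.1 0;0.005 -0.0195 0.2 0;0.005 -0.0195 0.3 0;0.005 -0.0195 0.36 0;0.005 -0.0195 0.4 0;0.005 -0.0195 0.442 0;0.005 -0.0195 0.442 0",
)

```text
clock: 3.02
tool_pos: [0.5576, -0.1101, 0.1043]
eef_rot: [0.013, 1.0, 0.001, -0.002]
contact_force: [0.4, 0.2, 1.1]
opening: 0.998
finger_force: 0.0
```

Call:
send_rows(
  rows="0 0 0 0;0 0 0 0;0 0 0 0;0 0 0 0;0 0 0 0;0 0 0 0;0 0 0 0;0 0 0 0",
  jaw=1,
)

```text
clock: 3.68
tool_pos: [0.5597, -0.1128, 0.107]
eef_rot: [0.015, 1.0, 0.0, 0.001]
contact_force: [-0.8, 1.4, 7.0]
opening: 0.849
finger_force: 20.0
```

The short tube is gripped: the opening is 74.7 mm against the 75 mm length.

Call:
send_rows(
  rows="0 0 -0.06 0;0 0 -0.16 0;0 0 -0.28 0;0 0 -0.4 0;0 0 -0.4 0",
)

```text
clock: 4.1
tool_pos: [0.5631, -0.1135, 0.2326]
eef_rot: [0.015, 1.0, -0.001, 0.006]
contact_force: [1.0, -0.6, 0.2]
opening: 0.85
finger_force: 20.0
```

```bash
python3 to.py .428 -.37 .2 89.3
```

```text
t 4.1 pos [ 0.5631 -0.1135  0.2326] head 88.26 F [ 1.  -0.6  0.2] q7 1.35 norm [ 0.4254 -0.8682  0.1044] turn -0.0029 deg -1.0 minrows 7.0
```

Call:
send_rows(
  rows="0.425 -0.868 0 0;0.425 -0.868 0 0;0.425 -0.868 0 0;0.425 -0.868 0 0;0.425 -0.868 0 0;0.425 -0.868 0 0;0.425 -0.868 0 0;0.425 -0.868 0 0;0.425 -0.868 0 0;0.425 -0.868 0 0",
)

```text
clock: 4.93
tool_pos: [0.4241, -0.3691, 0.2258]
eef_rot: [0.015, 1.0, 0.001, 0.0]
contact_force: [0.5, 0.4, 0.3]
opening: 0.851
finger_force: 20.0
```

```bash
python3 to.py .428 -.37 .013 89.3
```

```text
t 4.9333 pos [ 0.4241 -0.3691  0.2258] head 88.3 F [0.5 0.4 0.3] q7 1.83 norm [-0.0131 -0.0033  0.7093] turn -0.0028 deg -1.0 minrows 6.0
```

Call:
send_rows(
  rows="-0.013 0 0.12 0;-0.013 0 0.24 0;-0.013 0 0.36 0;-0.013 0 0.48 0;-0.013 0 0.58 0;-0.013 0 0.65 0;-0.013 0 0.68 0;-0.013 0 0.7 0;-0.013 0 0.7 0;-0.013 0 0.7 0",
)

```text
clock: 5.77
tool_pos: [0.429, -0.3696, 0.0171]
eef_rot: [0.014, 1.0, -0.0, 0.001]
contact_force: [0.2, -0.1, -0.8]
opening: 0.848
finger_force: 20.0
```

Call:
send_rows(
  rows="0 0 0 0;0 0 0 0;0 0 0 0;0 0 0 0;0 0 0 0",
  jaw=-1,
)

```text
clock: 6.18
tool_pos: [0.428, -0.3701, 0.0165]
eef_rot: [0.015, 1.0, -0.0, 0.0]
contact_force: [0.4, 0.5, -0.2]
opening: 1.004
finger_force: 0.0
```

Call:
send_rows(
  rows="0 0 -0.06 0;0 0 -0.18 0;0 0 -0.3 0;0 0 -0.42 0;0 0 -0.54 0;0 0 -0.66 0;0 0 -0.74 0;0 0 -0.74 0",
)

```text
clock: 6.85
tool_pos: [0.4305, -0.3714, 0.2435]
eef_rot: [0.015, 1.0, -0.003, 0.004]
contact_force: [0.0, -0.2, 0.7]
opening: 1.001
finger_force: 0.0
```

```bash
python3 to.py .68 .026 .235 -3
```

```text
t 6.85 pos [ 0.4305 -0.3714  0.2435] head 88.27 F [ 0.  -0.2  0.7] q7 1.84 norm [-0.7913  1.3492  0.0275] turn 0.2535 deg 91.3 minrows 13.0
```

Call:
send_rows(
  rows="-0.4 0.675 0 0;-0.4 0.675 0 0;-0.4 0.675 0 0;-0.4 0.675 0 0;-0.4 0.675 0 0;-0.4 0.675 0 0;-0.4 0.675 0 0;-0.4 0.675 0 0",
  jaw=0,
)

```text
clock: 7.52
tool_pos: [0.5541, -0.1688, 0.2373]
eef_rot: [0.013, 1.0, 0.0, -0.001]
contact_force: [-0.8, 0.6, -0.5]
opening: 0.5
finger_force: 0.0
```

Call:
send_rows(
  rows="-0.39 0.674 0 0.18;-0.39 0.674 0 0.18;-0.39 0.674 0 0.18;-0.39 0.674 0 0.18;-0.39 0.674 0 0.18;-0.39 0.674 0 0.18;-0.39 0.674 0 0.18;-0.39 0.674 0 0.18;-0.39 0.674 0 0.18;-0.39 0.674 0 0.18",
)

```text
clock: 8.35
tool_pos: [0.6761, 0.0252, 0.2373]
eef_rot: [0.551, 0.835, -0.001, -0.0]
contact_force: [-1.3, -0.1, 0.2]
opening: 0.5
finger_force: 0.0
```

Call:
send_rows(
  rows="0 0 0 0.0735;0 0 0 0.0735;0 0 0 0.0735;0 0 0 0.0735;0 0 0 0.0735;0 0 0 0.0735",
)

```text
clock: 8.85
tool_pos: [0.6763, 0.0261, 0.2378]
eef_rot: [0.724, 0.69, -0.001, 0.0]
contact_force: [0.5, -0.4, -0.0]
opening: 0.5
finger_force: 0.0
```

```bash
python3 to.py .68 .026 .106 -3; python3 -c "
from h import *
snap('side','side1.png')"
```

```text
t 8.85 pos [0.6763 0.0261 0.2378] head -2.79 F [ 0.5 -0.4 -0. ] q7 -0.11 norm [0.0007 0.0127 0.4392] turn 0.0006 deg 0.2 minrows 4.0
```

View pics/side1.png

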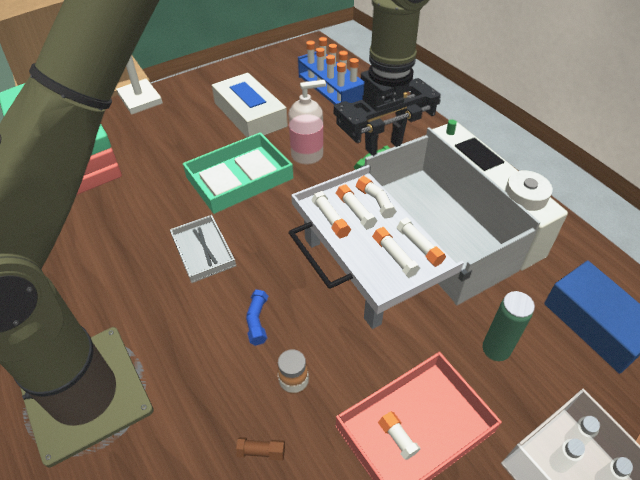

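The side view shows the short tube in the salmon tray at (400,435). The other five tubes are in place, with the bent one at (375,195). Next I descend on the bent tube.

Call:
send_rows(
  rows="0 0.0127 0.1 0;0 0.0127 0.2 0;0 0.0127 0.3 0;0 0.0127 0.36 0;0 0.0127 0.4 0;0 0.0127 0.436 0;0 0.0127 0.436 0",
)

```text
clock: 9.48
tool_pos: [0.6795, 0.0272, 0.1055]
eef_rot: [0.725, 0.689, -0.001, -0.001]
contact_force: [-0.7, 0.1, -0.6]
opening: 0.499
finger_force: 0.0
```

Call:
send_rows(
  rows="0 0 0 0;0 0 0 0;0 0 0 0;0 0 0 0;0 0 0 0;0 0 0 0",
  jaw=1,
  force=25,
)

```text
clock: 9.98
tool_pos: [0.6814, 0.0275, 0.1087]
eef_rot: [0.725, 0.689, 0.001, 0.001]
contact_force: [-1.0, -0.0, 7.1]
opening: 0.27
finger_force: 24.1
```

Call:
send_rows(
  rows="0 0 -0.04 0;0 0 -0.1 0;0 0 -0.2 0;0 0 -0.3 0;0 0 -0.4 0;0 0 -0.44 0;0 0 -0.44 0",
)

```text
clock: 10.57
tool_pos: [0.6828, 0.0275, 0.244]
eef_rot: [0.725, 0.689, 0.003, 0.003]
contact_force: [-0.5, -0.3, -0.4]
opening: 0.273
finger_force: 24.1
```

```bash
python3 to.py .498 -.378 .235 -1.5; python3 -c "
from h import *
p,d=snap('side'); cv2.imwrite('pics/side2.png',p[:300,230:600,::-1])"
```

```text
t 10.5667 pos [0.6828 0.0275 0.244 ] head -2.96 F [-0.5 -0.3 -0.4] q7 -0.11 norm [-1.3818 -0.5455  0.0241] turn -0.0041 deg -1.5 minrows 11.0
```

View pics/side2.png

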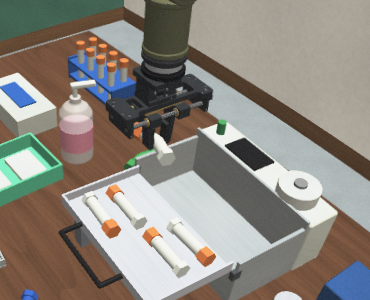

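The bent tube is gripped level at the kink (crop (150,145)), and the other four are undisturbed at crop (100,215), (125,205), (165,250) and (190,240). Next I carry it to the reject tray.

Call:
send_rows(
  rows="-0.69 -0.285 0 0;-0.69 -0.285 0 0;-0.69 -0.285 0 0;-0.69 -0.285 0 0;-0.69 -0.285 0 0;-0.69 -0.285 0 0;-0.69 -0.285 0 0;-0.69 -0.285 0 0",
)

```text
clock: 11.28
tool_pos: [0.5831, -0.1754, 0.2379]
eef_rot: [0.726, 0.688, -0.001, -0.001]
contact_force: [0.2, 0.7, -1.0]
opening: 0.28
finger_force: 24.1
```

Call:
send_rows(
  rows="-0.69 -0.285 0 0;-0.69 -0.285 0 0;-0.69 -0.285 0 0;-0.69 -0.285 0 0;-0.69 -0.285 0 0;-0.69 -0.285 0 0;-0.69 -0.285 0 0;-0.69 -0.285 0 0",
)

```text
clock: 11.95
tool_pos: [0.4893, -0.3756, 0.2383]
eef_rot: [0.725, 0.689, 0.001, -0.001]
contact_force: [-0.0, 1.3, -0.1]
opening: 0.278
finger_force: 24.1
```

```bash
python3 to.py .490 -.375 .017 -1.5
```

```text
t 11.95 pos [ 0.4893 -0.3756  0.2383] head -2.9 F [-0.   1.3 -0.1] q7 0.54 norm [3.000e-04 2.600e-03 7.376e-01] turn -0.0039 deg -1.4 minrows 6.0
```

Call:
send_rows(
  rows="0 0 0.12 0;0 0 0.24 0;0 0 0.36 0;0 0 0.48 0;0 0 0.58 0;0 0 0.66 0;0 0 0.7 0;0 0 0.73 0;0 0 0.742 0;0 0 0.742 0",
)

```text
clock: 12.78
tool_pos: [0.4894, -0.3762, 0.0168]
eef_rot: [0.725, 0.689, 0.0, 0.0]
contact_force: [-0.3, -0.1, -0.9]
opening: 0.271
finger_force: 24.1
```

Call:
send_rows(
  rows="0 0 0 0;0 0 0 0;0 0 0 0;0 0 0 0;0 0 0 0",
  jaw=0.1,
)

```text
clock: 13.2
tool_pos: [0.4887, -0.3775, 0.0174]
eef_rot: [0.725, 0.689, 0.0, 0.001]
contact_force: [-0.8, 0.6, -0.9]
opening: 0.448
finger_force: 0.0
```

Call:
send_rows(
  rows="0 0 -0.06 0;0 0 -0.18 0;0 0 -0.3 0;0 0 -0.42 0;0 0 -0.54 0;0 0 -0.66 0;0 0 -0.74 0;0 0 -0.74 0",
)

```text
clock: 13.87
tool_pos: [0.491, -0.3793, 0.2449]
eef_rot: [0.725, 0.688, 0.001, 0.006]
contact_force: [0.8, -0.2, -0.7]
opening: 0.451
finger_force: 0.0
```

```bash
python3 to.py .471 -.037 .235 -2
python3 - <<'E'
from h import *
snap('side','side3.png'); p,d=snap('top'); W=cloud('top',d)
# floor normal/hinge geometry: fit handle bar & arms, wall
m=(p.max(2)<75)&(W[...,2]>.09)&(W[...,2]<.13);m[:225]=0;m[260:]=0;m[:,:280]=0;m[:,370:]=0
v,u=np.nonzero(m);print(len(u),[(a,b,*W[b,a].round(3)) for a,b in zip(u,v) if b>245][::4])
E
```

```text
t 13.8667 pos [ 0.491  -0.3793  0.2449] head -2.99 F [ 0.8 -0.2 -0.7] q7 0.54 norm [ 1.1361 -0.1263  0.025 ] turn -0.0027 deg -1.0 minrows 9.0
298 [(np.int64(292), np.int64(246), np.float64(0.482), np.float64(0.042), np.float64(0.113)), (np.int64(357), np.int64(246), np.float64(0.478), np.float64(-0.11), np.float64(0.115)), (np.int64(294), np.int64(247), np.float64(0.479), np.float64(0.037), np.float64(0.115)), (np.int64(358), np.int64(247), np.float64(0.476), np.float64(-0.113), np.float64(0.111)), (np.int64(295), np.int64(248), np.float64(0.477), np.float64(0.035), np.float64(0.115)), (np.int64(299), np.int64(248), np.float64(0.476), np.float64(0.026), np.float64(0.114)), (np.int64(303), np.int64(248), np.float64(0.476), np.float64(0.016), np.float64(0.115)), (np.int64(307), np.int64(248), np.float64(0.476), np.float64(0.007), np.float64(0.111)), (np.int64(311), np.int64(248), np.float64(0.476), np.float64(-0.002), np.float64(0.113)), (np.int64(315), np.int64(248), np.float64(0.475), np.float64(-0.012), np.float64(0.118)), (np.int64(355), np.int64(248), np.float64(0.473), np.float6
[... 3267 characters left out ...]
p.int64(251), np.float64(0.467), np.float64(-0.065), np.float64(0.113)), (np.int64(342), np.int64(251), np.float64(0.467), np.float64(-0.074), np.float64(0.116)), (np.int64(346), np.int64(251), np.float64(0.467), np.float64(-0.084), np.float64(0.11)), (np.int64(350), np.int64(251), np.float64(0.467), np.float64(-0.093), np.float64(0.111)), (np.int64(354), np.int64(251), np.float64(0.466), np.float64(-0.103), np.float64(0.115)), (np.int64(346), np.int64(252), np.float64(0.465), np.float64(-0.084), np.float64(0.11)), (np.int64(350), np.int64(252), np.float64(0.464), np.float64(-0.093), np.float64(0.114)), (np.int64(354), np.int64(252), np.float64(0.464), np.float64(-0.102), np.float64(0.115))]
```

View pics/side3.png

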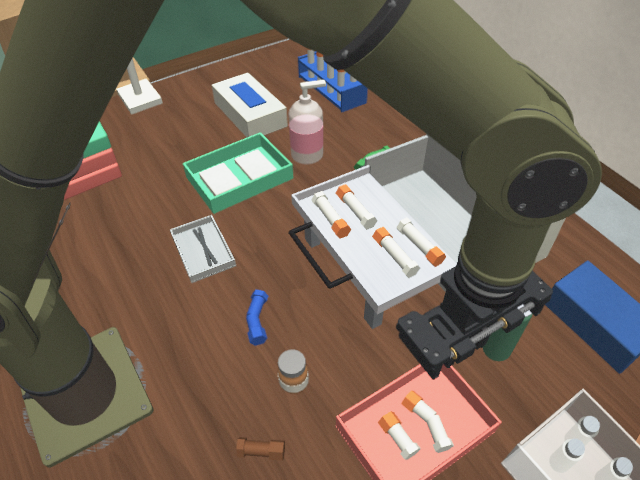

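The side view shows the short tube at (398,435) and the bent tube at (430,420), both in the salmon tray. The four sound tubes lie on the flat infeed. The bar's middle is about (0.471, -0.036), with its top at about z 0.114, so its centre is at 0.109 as specified. Its yaw is about -2.3°. Next I go to the handle.

Call:
send_rows(
  rows="0.57 -0.06 0 -0.002;0.57 -0.06 0 -0.002;0.57 -0.06 0 -0.002;0.57 -0.06 0 -0.002;0.57 -0.06 0 -0.002;0.57 -0.06 0 -0.002;0.57 -0.06 0 -0.002",
  jaw=0.3,
)

```text
clock: 14.55
tool_pos: [0.4786, -0.2057, 0.2377]
eef_rot: [0.721, 0.693, -0.001, -0.001]
contact_force: [-0.0, -0.9, -1.4]
opening: 0.345
finger_force: 0.0
```

Call:
send_rows(
  rows="0.57 -0.06 0 0;0.57 -0.06 0 0;0.57 -0.06 0 0;0.57 -0.06 0 0;0.57 -0.06 0 0;0.57 -0.06 0 0;0.57 -0.06 0 0;0.57 -0.06 0 0",
)

```text
clock: 15.22
tool_pos: [0.4682, -0.037, 0.2385]
eef_rot: [0.722, 0.691, -0.001, 0.001]
contact_force: [-0.7, -1.4, -0.1]
opening: 0.352
finger_force: 0.0
```

```bash
python3 to.py .471 -.036 .090 -2.3
```

```text
t 15.2167 pos [ 0.4682 -0.037   0.2385] head -2.51 F [-0.7 -1.4 -0.1] q7 -0.03 norm [0.0044 0.0092 0.4949] turn -0.0006 deg -0.2 minrows 4.0
```

Call:
send_rows(
  rows="0.004 0.009 0.1 0;0.004 0.009 0.2 0;0.004 0.009 0.28 0;0.004 0.009 0.36 0;0.004 0.009 0.42 0;0.004 0.009 0.47 0;0.004 0.009 0.495 0;0.004 0.009 0.495 0",
)

```text
clock: 15.88
tool_pos: [0.4701, -0.0349, 0.0888]
eef_rot: [0.722, 0.692, -0.001, -0.001]
contact_force: [-0.0, 0.2, 0.1]
opening: 0.352
finger_force: 0.0
```

Call:
send_rows(
  rows="0 0 0 0;0 0 0 0;0 0 0 0;0 0 0 0;0 0 0 0;0 0 0 0",
  jaw=1,
  force=20,
)

```text
clock: 16.38
tool_pos: [0.4695, -0.0331, 0.0909]
eef_rot: [0.721, 0.693, -0.001, -0.0]
contact_force: [-3.7, -0.4, 6.3]
opening: 0.096
finger_force: 19.4
```

Run:
```python
from h import *
s=sensors.get_state();print(s['tool_pos'],s['contact_force'],s['moment'])
r=np.hypot(.235,.012);f0=np.arctan2(.012,.235)
for t in np.arange(0,1.13,.0275): print(round(t,3),round((.235-r*np.cos(t+f0))/.3,3),round(-(r*np.sin(t+f0)-.012)/.3,3))
```

```text
[ 0.4694666  -0.03311289  0.09092829] [-3.74052516 -0.42400062  6.29295967] [-0.24949619  0.79946378 -0.06468067]
0.0 -0.0 -0.0
0.028 0.001 -0.022
0.055 0.003 -0.043
0.082 0.006 -0.064
0.11 0.009 -0.086
0.138 0.013 -0.107
0.165 0.017 -0.128
0.192 0.022 -0.149
0.22 0.028 -0.17
0.248 0.034 -0.191
0.275 0.04 -0.211
0.302 0.047 -0.232
0.33 0.055 -0.252
0.358 0.064 -0.272
0.385 0.072 -0.291
0.412 0.082 -0.311
0.44 0.092 -0.33
0.468 0.102 -0.349
0.495 0.113 -0.367
0.522 0.124 -0.386
0.55 0.136 -0.404
0.578 0.149 -0.421
0.605 0.162 -0.438
0.632 0.175 -0.455
0.66 0.189 -0.472
0.688 0.203 -0.488
0.715 0.218 -0.504
0.742 0.233 -0.519
0.77 0.249 -0.534
0.798 0.265 -0.549
0.825 0.281 -0.563
0.852 0.298 -0.576
0.88 0.315 -0.589
0.908 0.333 -0.602
0.935 0.35 -0.614
0.962 0.369 -0.626
0.99 0.387 -0.637
1.018 0.406 -0.647
1.045 0.425 -0.658
1.072 0.444 -0.667
1.1 0.464 -0.676
1.128 0.483 -0.685
```

The bar is gripped. I raise it along the arc, starting with 0 to 0.275 rad.

Call:
send_rows(
  rows="0 0.001 -0.022 0;0 0.003 -0.043 0;0 0.006 -0.064 0;0 0.009 -0.086 0;0 0.013 -0.107 0;0 0.017 -0.128 0;0 0.022 -0.149 0;0 0.028 -0.17 0;0 0.034 -0.191 0;0 0.04 -0.211 0",
)

```text
clock: 17.22
tool_pos: [0.4815, -0.0337, 0.1541]
eef_rot: [0.721, 0.693, -0.001, -0.001]
contact_force: [-4.8, -3.0, -2.9]
opening: 0.102
finger_force: 20.1
```

Run:
```python
from h import *
r=np.hypot(.235,.012);f0=np.arctan2(.012,.235)
F=lambda t:np.array([(.235-r*np.cos(t+f0))/.3,-(r*np.sin(t+f0)-.012)/.3])
for a in (.275,.55,.825): print('; '.join('0 %.3f %.3f 0'%tuple(F(a+.0275*k)-F(a)) for k in range(1,11)))
for i in (1,):
    p,d=snap('side'); cv2.imwrite('pics/side4.png',p[:320,200:580,::-1])
```

```text
0 0.007 -0.020 0; 0 0.015 -0.040 0; 0 0.023 -0.060 0; 0 0.032 -0.080 0; 0 0.041 -0.099 0; 0 0.051 -0.119 0; 0 0.062 -0.138 0; 0 0.073 -0.156 0; 0 0.084 -0.174 0; 0 0.096 -0.192 0
0 0.012 -0.018 0; 0 0.025 -0.035 0; 0 0.039 -0.052 0; 0 0.053 -0.068 0; 0 0.067 -0.084 0; 0 0.082 -0.100 0; 0 0.097 -0.116 0; 0 0.112 -0.130 0; 0 0.128 -0.145 0; 0 0.145 -0.159 0
0 0.017 -0.014 0; 0 0.034 -0.027 0; 0 0.051 -0.039 0; 0 0.069 -0.051 0; 0 0.087 -0.063 0; 0 0.106 -0.074 0; 0 0.125 -0.085 0; 0 0.144 -0.095 0; 0 0.163 -0.105 0; 0 0.182 -0.114 0
```

View pics/side4.png

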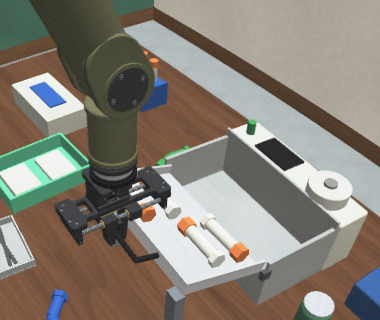

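The tray is tilting with the handle in the grip (crop (140,258)), and the wrist forces are small. I continue upwards.

Call:
send_rows(
  rows="0 0.007 -0.020 0; 0 0.015 -0.040 0; 0 0.023 -0.060 0; 0 0.032 -0.080 0; 0 0.041 -0.099 0; 0 0.051 -0.119 0; 0 0.062 -0.138 0; 0 0.073 -0.156 0; 0 0.084 -0.174 0; 0 0.096 -0.192 0",
)

```text
clock: 18.1
tool_pos: [0.5112, -0.0354, 0.2119]
eef_rot: [0.721, 0.693, -0.001, 0.0]
contact_force: [-4.0, -4.7, -3.0]
opening: 0.096
finger_force: 20.0
```

Call:
send_rows(
  rows="0 0.012 -0.018 0; 0 0.025 -0.035 0; 0 0.039 -0.052 0; 0 0.053 -0.068 0; 0 0.067 -0.084 0; 0 0.082 -0.100 0; 0 0.097 -0.116 0; 0 0.112 -0.130 0; 0 0.128 -0.145 0; 0 0.145 -0.159 0",
)

```text
clock: 18.93
tool_pos: [0.557, -0.0382, 0.2598]
eef_rot: [0.721, 0.693, 0.001, 0.003]
contact_force: [2.8, -5.5, -8.3]
opening: 0.093
finger_force: 20.4
```

Call:
send_rows(
  rows="0 0.017 -0.014 0; 0 0.034 -0.027 0; 0 0.051 -0.039 0; 0 0.069 -0.051 0; 0 0.087 -0.063 0; 0 0.106 -0.074 0; 0 0.125 -0.085 0; 0 0.125 -0.085 0; 0 0.125 -0.085 0; 0 0.125 -0.085 0",
)

```text
clock: 19.77
tool_pos: [0.5944, -0.0403, 0.2838]
eef_rot: [0.721, 0.693, 0.0, 0.003]
contact_force: [4.6, -6.6, -13.7]
opening: 0.091
finger_force: 20.8
```

Run:
```python
from h import *
a,_=snap('side'); b,_=snap('top')
cv2.imwrite('pics/up.png',np.hstack([a[60:360,200:580],b[0:300,200:450]])[:,:,::-1])
s=sensors.get_state();print(s['moment'],s['q'])
```

```text
[-1.41225458 -0.72001951 -0.06418918] [-0.04594045  0.59405485  0.05876366  1.61403409 -0.0361819   0.93063306
 -0.01624266]
```

View pics/up.png

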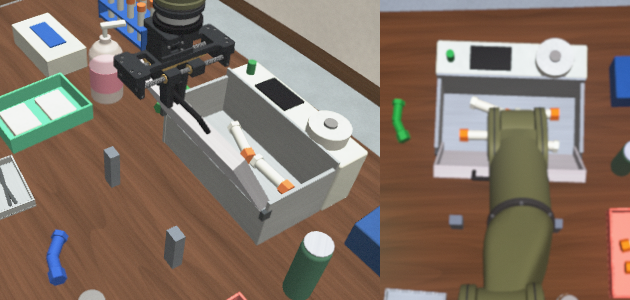

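All four sound tubes appear in the hopper: composite top view (480,103), (555,113), (465,135) and (550,145). I check their heights from the depth and plan the descent.

Run:
```python
from h import *
p,d=snap('top');W=cloud('top',d)
for u,v in [(480-180,103),(555-180,113),(465-180,135),(550-180,145),(371,142),(290,135),(310,106)]: print(u,v,W[v,u].round(3),p[v,u])
hsv=cv2.cvtColor(p,cv2.COLOR_RGB2HSV);m=((hsv[...,0]<20)&(hsv[...,1]>170)&(hsv[...,2]>180));m[:80]=0;m[170:]=0;m[:,:250]=0;m[:,420:]=0
n,l,st,ce=cv2.connectedComponentsWithStats(m.astype(np.uint8))
for i in range(1,n):
    if st[i,4]>8: print('cap',ce[i].round(),st[i,4],np.nanmedian(W[l==i],0).round(3))
s=sensors.get_state();print(s['clock'],s['contact_force'])
r=np.hypot(.235,.012);f0=np.arctan2(.012,.235)
F=lambda t:np.array([(.235-r*np.cos(t+f0))/.3,-(r*np.sin(t+f0)-.012)/.3])
T=np.linspace(1.0175,0,41)
for j in range(4): print('; '.join('0 %.3f %.3f 0'%tuple(F(T[10*j+k])-F(T[10*j])) for k in range(1,11)))
```

```text
300 103 [0.846 0.016 0.06 ] [249 249 246]
375 113 [ 0.815 -0.171  0.062] [251 155  39]
285 135 [0.765 0.055 0.06 ] [249 151  41]
370 145 [ 0.735 -0.156  0.056] [248 249 245]
371 142 [ 0.742 -0.158  0.061] [241 240 234]
290 135 [0.766 0.042 0.056] [246 245 240]
310 106 [ 0.84  -0.009  0.055] [242 241 234]
cap [374. 114.] 61 [ 0.815 -0.169  0.058]
cap [284. 134.] 60 [0.766 0.059 0.058]
19.9167 [  5.70237453  -7.25355567 -13.63018024]
0 -0.017 0.010 0; 0 -0.034 0.020 0; 0 -0.051 0.031 0; 0 -0.068 0.042 0; 0 -0.084 0.053 0; 0 -0.100 0.065 0; 0 -0.116 0.078 0; 0 -0.131 0.090 0; 0 -0.146 0.104 0; 0 -0.161 0.117 0
0 -0.014 0.014 0; 0 -0.028 0.028 0; 0 -0.042 0.043 0; 0 -0.055 0.058 0; 0 -0.068 0.073 0; 0 -0.080 0.088 0; 0 -0.093 0.104 0; 0 -0.104 0.121 0; 0 -0.115 0.137 0; 0 -0.126 0.154 0
0 -0.010 0.017 0; 0 -0.020 0.034 0; 0 -0.030 0.052 0; 0 -0.039 0.070 0; 0 -0.047 0.088 0; 0 -0.056 0.106 0; 0 -0.063 0.124 0; 0 -0.070 0.143 0; 0 -0.077 0.162 0; 0 -0.083 0.181 0
0 -0.006 0.019 0; 0 -0.011 0.038 0; 0 -0.016 0.058 0; 0 -0.020 0.077 0; 0 -0.024 0.097 0; 0 -0.027 0.116 0; 0 -0.030 0.136 0; 0 -0.032 0.156 0; 0 -0.034 0.176 0; 0 -0.035 0.196 0
```

All four are at rest on the hopper floor, with tops at z 0.06. I lower the tray along the same arc.

Call:
send_rows(
  rows="0 -0.017 0.010 0; 0 -0.034 0.020 0; 0 -0.051 0.031 0; 0 -0.068 0.042 0; 0 -0.084 0.053 0; 0 -0.100 0.065 0; 0 -0.116 0.078 0; 0 -0.131 0.090 0; 0 -0.146 0.104 0; 0 -0.161 0.117 0",
)

```text
clock: 20.75
tool_pos: [0.5472, -0.0373, 0.2502]
eef_rot: [0.721, 0.693, 0.002, 0.003]
contact_force: [3.4, -5.7, -5.6]
opening: 0.09
finger_force: 20.2
```

Call:
send_rows(
  rows="0 -0.014 0.014 0; 0 -0.028 0.028 0; 0 -0.042 0.043 0; 0 -0.055 0.058 0; 0 -0.068 0.073 0; 0 -0.080 0.088 0; 0 -0.093 0.104 0; 0 -0.104 0.121 0; 0 -0.115 0.137 0; 0 -0.126 0.154 0",
)

```text
clock: 21.58
tool_pos: [0.5081, -0.0349, 0.2034]
eef_rot: [0.721, 0.693, 0.001, 0.002]
contact_force: [1.5, -5.4, -3.6]
opening: 0.088
finger_force: 20.0
```

Call:
send_rows(
  rows="0 -0.010 0.017 0; 0 -0.020 0.034 0; 0 -0.030 0.052 0; 0 -0.039 0.070 0; 0 -0.047 0.088 0; 0 -0.056 0.106 0; 0 -0.063 0.124 0; 0 -0.070 0.143 0; 0 -0.077 0.162 0; 0 -0.083 0.181 0",
)

```text
clock: 22.42
tool_pos: [0.4817, -0.0333, 0.1483]
eef_rot: [0.721, 0.693, 0.0, 0.0]
contact_force: [0.1, -5.5, -3.2]
opening: 0.081
finger_force: 19.9
```

Call:
send_rows(
  rows="0 -0.006 0.019 0; 0 -0.011 0.038 0; 0 -0.016 0.058 0; 0 -0.020 0.077 0; 0 -0.024 0.097 0; 0 -0.027 0.116 0; 0 -0.030 0.136 0; 0 -0.032 0.156 0; 0 -0.034 0.176 0; 0 -0.035 0.190 0",
)

```text
clock: 23.25
tool_pos: [0.47, -0.0326, 0.0908]
eef_rot: [0.721, 0.693, -0.001, -0.001]
contact_force: [-2.8, -4.3, -2.6]
opening: 0.076
finger_force: 19.9
```

Run:
```python
from h import *
p,d=snap('top');W=cloud('top',d)
m=np.zeros((480,640),bool);m[160:222,268:390]=1;m&=(W[...,2]>.07)&(W[...,2]<.16)&(p.min(2)>150)
P=W[m];print(len(P),[ (x,np.median(P[abs(P[:,0]-x)<.01,2]).round(4)) for x in (.54,.58,.62,.66)if (abs(P[:,0]-x)<.01).sum()>5])
s=sensors.get_state();print(s['tool_pos'],s['contact_force'])
```

```text
6716 [(0.54, np.float64(0.105)), (0.58, np.float64(0.1039)), (0.62, np.float64(0.1024)), (0.66, np.float64(0.1014))]
[ 0.46992365 -0.03259132  0.09039491] [-1.23169616 -4.94538182 -4.38766544]
```

About 0.03 rad of tilt is left, so I lower it a little more. Then I release gently and rise.

Call:
send_rows(
  rows="0 0 0.005 0;0 0 0.01 0;0 0 0.015 0;0 0 0.02 0;0 0 0.025 0;0 0 0.028 0;0 0 0.028 0",
)

```text
clock: 23.88
tool_pos: [0.4695, -0.0326, 0.0833]
eef_rot: [0.721, 0.693, -0.001, -0.001]
contact_force: [-4.5, -3.4, -1.9]
opening: 0.076
finger_force: 20.1
```

Call:
send_rows(
  rows="0 0 0 0;0 0 0 0;0 0 0 0;0 0 0 0;0 0 0 0",
  jaw=0.35,
)

```text
clock: 24.3
tool_pos: [0.4718, -0.0322, 0.0835]
eef_rot: [0.72, 0.693, 0.001, 0.0]
contact_force: [-0.7, 0.4, -0.4]
opening: 0.326
finger_force: 0.0
```

Call:
send_rows(
  rows="0 0 -0.04 0;0 0 -0.12 0;0 0 -0.22 0;0 0 -0.34 0;0 0 -0.46 0;0 0 -0.58 0;0 0 -0.58 0;0 0 -0.58 0",
)

```text
clock: 24.97
tool_pos: [0.4724, -0.0326, 0.2592]
eef_rot: [0.721, 0.693, 0.002, 0.002]
contact_force: [-0.6, 0.3, -0.8]
opening: 0.328
finger_force: 0.0
```

Run:
```python
from h import *
p,d=snap('top');W=cloud('top',d)
m=np.zeros((480,640),bool);m[160:222,268:390]=1;m&=(W[...,2]>.07)&(W[...,2]<.16)&(p.min(2)>150)
P=W[m];print(len(P),[ (x,np.median(P[abs(P[:,0]-x)<.01,2]).round(4)) for x in (.54,.58,.62,.66)if (abs(P[:,0]-x)<.01).sum()>5])
a,_=snap('side')
cv2.imwrite('pics/end.png',np.hstack([a[100:480,200:580],p[20:400,200:510]])[:,:,::-1])
```

```text
5561 [(0.54, np.float64(0.0995)), (0.58, np.float64(0.0999)), (0.62, np.float64(0.0999)), (0.66, np.float64(0.0998))]
```

View pics/end.png

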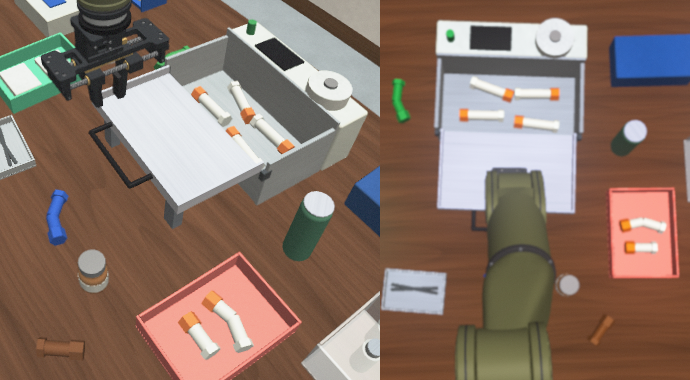

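The infeed tray is flat (z 0.0995–0.0999 across it). The four sound tubes are in the hopper at composite (490,88), (537,94), (482,115) and (537,124). Both odd tubes are in the reject tray at (643,225) and (641,247), and the gripper is clear.

```bash
python3 -c "
from plant import finish_job
print(finish_job())"
```

```text
the job is handed in; nothing more can be done
None
```

I handed the job in at about 25 s: the short and bent tubes are in the salmon reject tray, the four sound tubes are in the hopper, and the infeed tray is back down flat; no verdict came back.

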